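# Return the used instrument cassette through the flap

### The arm

A 6-joint arm with a two-finger parallel gripper is mounted at the origin on the work surface. World frame = base frame: x ahead of the robot, y to its left, z up, the work surface at z = 0. Lengths are in m, angles in degrees, forces in N, time in s.
With the tool pointing down it reaches from about 0.25 to 0.725 m from the base axis. Payload 9.7 kg.
Tool frame: the origin (TCP) lies midway between the tips of the shut fingers; the grasp point (between the pads) lies 19 mm behind it; y points along the fingers, x is the direction in which the jaws open and shut, and the axes are right-handed (so a half turn about y gives the same grasp; the last joint's range is limited). The gripper opens to 85 mm and grips with 20 to 120 N. Pads are 22 mm wide; open, the fingers measure 114 mm over their backs; the gripper's body (76 mm by 85 mm) begins 54 mm behind the grasp point. The pads swing forward as they close: fully open they stand 13 mm farther back than shut.
Start: joints at [68.583, 4.979, 10.078, 95.1, 0, 90], TCP at [0.201, 0.512, 0.231] pointing down, gripper open.
Joint ranges: [-179.16, 179.16], [-48.56, 103.87], [-65.8, 70.77], [-126.05, 130.52], [-82.76, 87.17], [-180, 180]. Speed limits (degrees/s): [127.2, 127.2, 147.25, 180, 180, 180].

### API

Orientations are given as [roll, pitch, yaw] about the fixed x, y, z axes, in that order (R = Rz(yaw) Ry(pitch) Rx(roll)).
In Python, from workcell import get_obs, camera, job_done gives the robot as it stands.
- The arm moves only by the tool play_rows, never from a script. Its argument "moves" is a list of rows, each a list of 3 entries, a list of its own where there are three numbers: the turn, a rotation vector about the tool's x, y, z in degrees, then the shift along the tool's x, y, z in m, then the opening in per cent of the stroke, from 0 (shut) to 100 (fully open). A call has exactly 5 rows; each row is the pose to reach, as a shift and turn from the pose commanded when the call began, along the tool's axes at that moment; what a row does not reach only later rows make up. A row lasts 1/10 s, in which the tool goes at most 50 mm and 8.59 degrees, less where a joint would pass 70% of its speed; a pose out of reach is approached as far as the arm can. A call with a gripper value outside its range is refused whole. The fingers move at their own pace and stop on an object; "grip_force" is the grip in N (left out, the last holds). Time passes only in rows, so rows that repeat a pose let the fingers close, or fill a call up. It gives the time, the measured TCP pose, the force and the opening at its end, in the units of the state.
- get_obs(): the state, without advancing time (a new reading comes with each control period).
- camera(name): name is "scene" or "top"; returns a dict with "img" (480x640x3 uint8, red, green, blue), "fov_y" (degrees; the focal length in pixels is half the picture's height over the tangent of half this angle, whatever the lens; pixels are square), "cx", "cy" (the principal point, pixels), "world_from_camera" (4x4, takes a point from camera to world coordinates). Camera axes: x right, y up, looking along -z (the intrinsics and any distortion apply to the point x, -y, -z); pixel columns grow to the right and rows downward; lengths in m; the calibration is good to about 2 mm. A picture is of the moment at which its call begins. There is no depth.
- job_done(): hands the job in, once; it reports no verdict.
The state is a dict: "time": time; "q": joint angles; "qd": joint speeds; "joint_efforts": joint torques, N m; "ee_pos": TCP position; "tcp_rot": TCP orientation; "wrist_force": force on the tool from outside, world axes, zero at the start; "torque": the same for the moment, N m; "opening": finger opening in m.
Only numpy, scipy, OpenCV 4.12 (cv2) and the standard library are available. Lean on these libraries where they do the work, as an engineer would, in place of code of your own. Each camera call takes 0.05 s, during which the arm holds its last target.

### The job

Without picking it up, slide the flat steel instrument cassette across the loading shelf, away from the robot, until it lies against the guide rail, in line with the doorway of the return bay. Then push it through the hanging flap until it is wholly inside and drops off the sill onto the floor of the bay, and draw the fingers out so that the flap swings fully shut behind it. Do not lift or tip it on the shelf, and leave the bottle, the jar and the cup where they stand.

Things in the scene. Friction and masses are not known exactly. Their poses are not given: they have to be found in the camera images.
- bay: Fixed white bay with clear roof. Origin on the table under the doorway, in the closed flap's plane; +x level into the bay (to the robot's left, within 0.2 rad), +y towards the robot, z up (frame of all bay figures, mm). Shelf top z = 36, x -210 to a sill at x = 10 inside the doorway (y -58 to 190 outside); past it a floor at z = 6 to a wall at x = 160. Doorway and bay: y -50 to 56, height 100.
- rail_front (a point): Outer end (away from the doorway) of the aluminium guide rail along the shelf's edge farthest from the robot: on its inner face, at its top; bay (-210, -50, 56) mm. The rail runs along bay x to the doorway and on as the bay's far inner wall.
- lintel (a point): Middle of the lintel's lower edge, over the doorway; bay (0, 3, 88) mm. The lintel spans bay x -4 to 6, z 88 to 100. Fingers that follow the cassette in must pass below it, so they lean, fingertips ahead of the hand, by 20 to 45 degrees from vertical.
- cheek (a point): Outer front end of the flared aluminium cheek (top at z = 70) that leads into the doorway: bay (-25, 81, 70) mm. It runs straight from there to the near doorpost at bay x 0, y 56. A front panel, its top at z = 100, goes on from the doorpost to y = 96.
- cassette: Closed flat steel instrument cassette, perforated top, loose, 100 long (its x) x 90 wide (its y) x 24 mm high, about 0.3 kg. Origin: centre of its underside; z up. Starts on the shelf, nearer the robot than the doorway's lane, turned up to 0.3 rad from the bay's axes. Against the rail its centre is at bay y = -5; pushed past the sill it drops, and lies inside with its centre at bay x over 58, z = 6 mm.
- flap (a joint): Angle (rad) of the steel flap, hinged along the top of the doorway at bay z = 86 mm. 0 = hanging shut, which is a stop: it swings only inwards, up to 1.4, and falls shut by its own weight (90 g, no spring, no latch). Panel 102 wide, 48 high, 4 mm thick. While the cassette passes under it, it lies on its top at about 1.0; it can shut only once the cassette has dropped off the sill and the fingers are out.
- flap_edge (a point): Middle of the flap's lower edge; 38 mm above the table when shut.
- bottle: Round bottle, 60 mm wide and 160 mm high, loose, on the table beside the bay, on the robot's side. Origin at the centre of its underside. To be left alone.
- jar: Small amber jar with a white cap, 52 mm wide and 60 mm high, loose, on the table behind the guide rail, away from the robot. Origin at the centre of its underside. To be left alone.
- cup: Open steel cup, 68 mm wide and 75 mm high, loose, on the table behind the bay, away from the robot. Origin at the centre of its underside. To be left alone.
Mind the look-alikes: they are no part of the job. Of the things that look like the cassette, the middle-sized one is meant.

How it is judged (in metres and radians):
On the way, in this order (a step that is already met when the one before it is completed fails the run):
1. the cassette has been slid across to the guide rail (its centre within 9 mm of where it touches the rail), still outside the doorway (y of cassette in the frame of bay below 0.004 m and x of cassette in the frame of bay below -0.045 m), for 0.1 s.
2. the cassette has pushed the flap open and its front part is through the doorway (value of joint flap above 0.6 rad and x of cassette in the frame of bay above -0.02 m and z of cassette in the frame of bay above 0.03 m), for 0.05 s.
3. the cassette has dropped off the sill into the bay (x of cassette in the frame of bay above 0.055 m and z of cassette in the frame of bay below 0.015 m), for 0.1 s.
At the end, for the whole second after the job is handed in: The cassette lies flat (within 0.1 rad) and at rest on the lower floor of the bay, its centre at least 55 mm past the flap's plane (so the whole of it is inside), and the flap hangs shut to within 0.06 rad. Bottle, jar and cup stand within 20 mm of where they were (x of cassette in the frame of bay between 0.055 and 0.115 m and y of cassette in the frame of bay between -0.02 and 0.02 m and z of cassette in the frame of bay below 0.012 m and angle between cassette's own z axis and vertical below 0.1 rad and value of joint flap below 0.06 rad and linear speed of cassette below 0.01 m/s); the robot touches nothing.
It fails at once if the cassette is lifted more than 12 mm above the shelf, or tipped by more than 0.3 rad before its centre is through the doorway (z of cassette in the frame of bay above 0.048 m or (x of cassette in the frame of bay below 0 m and angle between cassette's own z axis and vertical above 0.3 rad)).
It fails at once if the bottle, the jar or the cup is moved by more than 20 mm or tipped over (distance of any of bottle, jar, cup from where it was at the start of the episode above 0.02 m or angle between any of bottle, jar, cup's own z axis and vertical above 0.4 rad).
It also fails if it takes over 61 s, if anything falls off the work surface, if the arm or the gripper's body presses on something with over 40 N, if the wrist force passes 120 N, or if a joint passes its speed limit or range.

## Working session

There is one attempt and no reset: what is moved stays moved. The work goes in short steps, Python scripts to look and compute and a tool call to move; the robot and the scene stay as the last step left them, time stands still between calls to the robot, and variables do not carry over. Pictures are saved under pics/ and viewed, and the job is handed in when it is done.

Besides the shell and the picture viewer there is one more tool, called after "Emit:" by a JSON object that holds its "name" and its "arguments", one argument or row to a line. play_rows: Moves the arm, as the interface text tells. Its arguments: {"type":"object","properties":{"moves":{"type":"array"},"grip_force":{"type":"number"}},"required":["moves"]}

```bash
ls; mkdir -p pics; python3 - <<'E'
from workcell import get_obs,camera
import cv2,numpy as np,pickle
print(get_obs())
for n in("scene","top"):
    c=camera(n); print({k:v for k,v in c.items() if k!='img'})
    cv2.imwrite(f"pics/{n}0.png",c['img'][:,:,::-1]); pickle.dump(c,open(f"{n}0.pkl","wb"))
E
```

```text
pics
{'time': 0.0, 'q': array([ 6.85815188e+01,  5.01172069e+00,  1.00328142e+01,  9.51008386e+01,
       -1.24052340e-04,  9.00003056e+01]), 'qd': array([ 0.01013495, -0.08948857, -0.04087832, -0.02591842, -0.03235327,
        0.01538009]), 'joint_efforts': array([-3.71671291e-06, -5.20390391e+01,  4.64807189e+01,  1.62577943e-02,
       -1.62533922e-05, -2.90986111e-05]), 'ee_pos': array([0.20075733, 0.51178465, 0.23056244]), 'tcp_rot': array([-9.00001245e+01,  7.97450369e-02,  6.85812133e+01]), 'wrist_force': array([-0.8193484 ,  0.51186112,  0.49243894]), 'torque': array([ 0.01107606, -0.02317995, -0.00911569]), 'opening': 0.08549560676455815}
{'fov_y': 43.688461336243414, 'cx': 320.3796789472019, 'cy': 235.68154880090026, 'world_from_camera': array([[-0.35709529, -0.60006581,  0.71582398,  1.22064323],
       [ 0.93392258, -0.24289066,  0.26228371,  0.18831943],
       [ 0.01647947,  0.76218446,  0.64715012,  0.67411707],
       [ 0.        ,  0.        ,  0.        ,  1.        ]])}
{'fov_y': 49.05227870965226, 'cx': 320.8049579808047, 'cy': 240.73947952610814, 'world_from_camera': array([[-1.55954304e-03,  9.92004381e-01, -1.26193800e-01,
         4.77004450e-01],
       [-9.99985423e-01, -8.94709431e-04,  5.32486247e-03,
        -3.27678031e-02],
       [ 5.16938012e-03,  1.26200265e-01,  9.91991316e-01,
         8.83046647e-01],
       [ 0.00000000e+00,  0.00000000e+00,  0.00000000e+00,
         1.00000000e+00]])}
```

View pics/scene0.png

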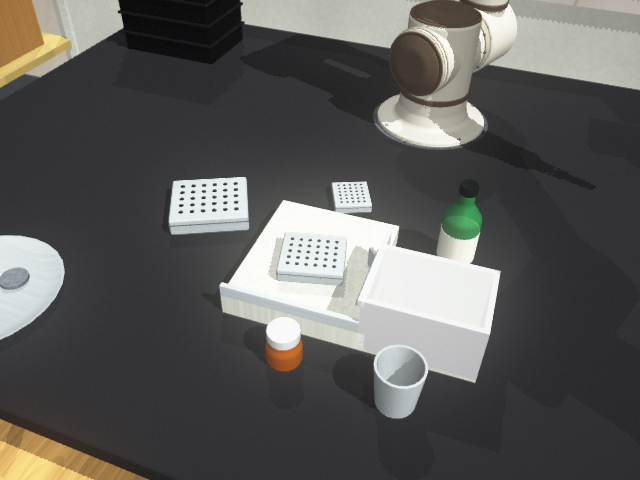

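View pics/top0.png

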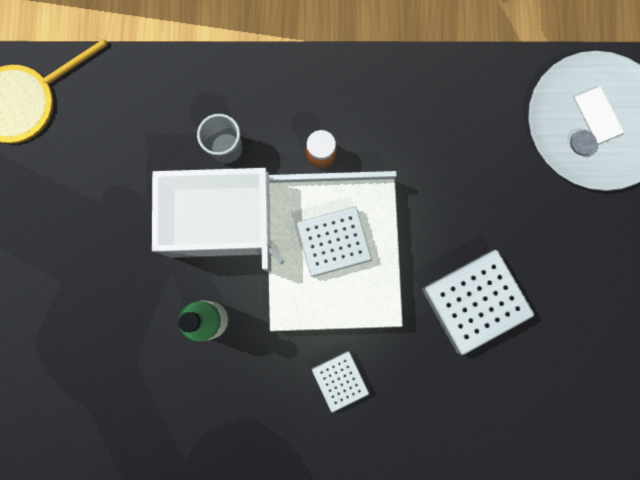

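Candidates for the cassette in the top view: a large perforated block at (478,302) on the table, a small one at (340,381) on the table, and a middle-sized one at (334,242) on the shelf. I choose the last. Now close crops.

```bash
python3 - <<'E'
import cv2
a=cv2.imread('pics/top0.png')[155:340,225:415]; cv2.imwrite('pics/topc.png',cv2.resize(a,None,fx=4,fy=3.2 and 4,interpolation=cv2.INTER_CUBIC)[:, :][:740].__getitem__(slice(0,600)))
a=cv2.imread('pics/scene0.png')[195:375,215:415]; cv2.imwrite('pics/scenec.png',cv2.resize(a,None,fx=3.3,fy=3.3,interpolation=cv2.INTER_CUBIC))
E
```

```text
(no output)
```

View pics/topc.png

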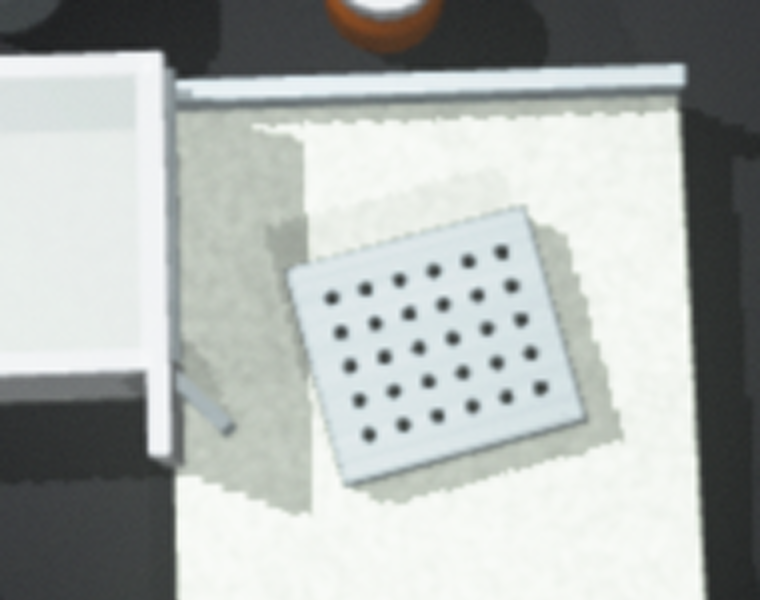

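View pics/scenec.png

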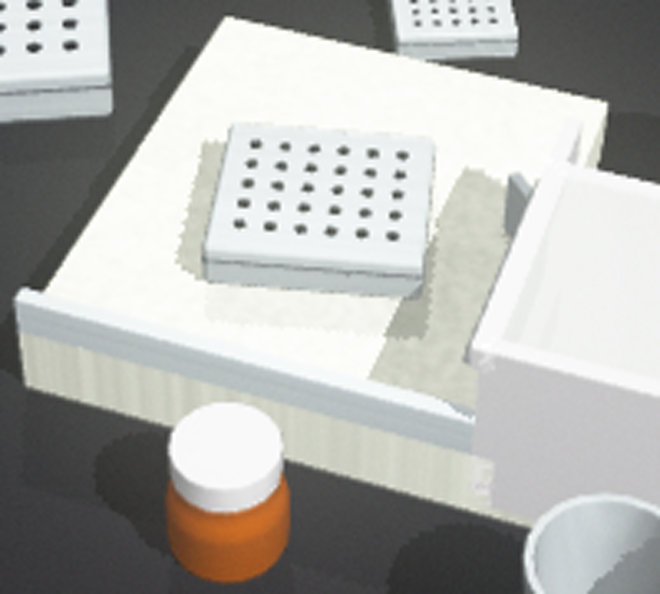

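```bash
cat > h.py <<'E'
import numpy as np,pickle,cv2
from scipy.optimize import least_squares
def K(c):
    f=240/np.tan(np.radians(c['fov_y']/2)); return f
def proj(c,P):
    P=np.atleast_2d(P); M=np.linalg.inv(c['world_from_camera']); p=P@M[:3,:3].T+M[:3,3]; f=K(c)
    return np.c_[c['cx']+f*p[:,0]/-p[:,2], c['cy']-f*p[:,1]/-p[:,2]]
def back(c,uv,z):
    uv=np.atleast_2d(uv).astype(float); f=K(c); d=np.c_[(uv[:,0]-c['cx'])/f,-(uv[:,1]-c['cy'])/f,-np.ones(len(uv))]
    M=c['world_from_camera']; d=d@M[:3,:3].T; o=M[:3,3]
    return o+d*((z-o[2])/d[:,2])[:,None]
def bay2w(b,P):
    P=np.atleast_2d(P)/1000.; c,s=np.cos(b[2]),np.sin(b[2]); 
    # bay x ~ world +y ; yaw = direction of bay x in world; bay y toward robot
    ex=np.array([c,s,0]); ey=np.array([-s,c,0]); return np.array([b[0],b[1],0])+P[:,:1]*ex+P[:,1:2]*ey+P[:,2:]*np.array([0,0,1])
def w2bay(b,P):
    P=np.atleast_2d(P); c,s=np.cos(b[2]),np.sin(b[2]); d=P-np.array([b[0],b[1],0]); return np.c_[d[:,0]*c+d[:,1]*s,-d[:,0]*s+d[:,1]*c,d[:,2]]*1000
E
python3 - <<'E'
from h import *
T=pickle.load(open('top0.pkl','rb'));S=pickle.load(open('scene0.pkl','rb'))
obs=[(T,(396.5,176),(-210,-50,56)),(T,(402,326),(-210,190,36)),(T,(283.2,262.5),(-25,81,70)),
(S,(223.5,282.3),(-210,-50,56)),(S,(283.2,199.8),(-210,190,36)),(S,(371.7,248.6),(-25,81,70)),(S,(398.6,226),(0,190,36))]
def f(b): return np.concatenate([proj(c,bay2w(b,P))[0]-uv for c,uv,P in obs])
r=least_squares(f,[.45,.1,np.pi/2]); b=r.x; print(b,np.degrees(b[2])); print(r.fun.reshape(-1,2).round(1))
np.save('bay.npy',b)
print(np.array([w2bay(b,back(T,[(268,270)],.1))]))
# cassette holes/corners top z=.06
cr=np.array([(290,268),(524,207),(585,420),(347,486)])/4+[225,155]
w=back(T,cr,.06); bb=w2bay(b,w); print(bb.round(1),bb.mean(0)); 
for i in range(4): d=bb[(i+1)%4]-bb[i]; print(np.hypot(*d[:2]),np.arctan2(d[1],d[0]))
cs=np.array([(232,123),(435,137),(422,273),(204,258)])/3.3+[215,195]
bb=w2bay(b,back(S,cs,.06)); print(bb.round(1),bb.mean(0)); 
E
```

```text
[0.62884326 0.05105465 1.61087172] 92.29615112269896
[[-1.6  0. ]
 [ 0.   0.3]
 [-1.  -1.6]
 [-0.6 -0.5]
 [ 0.1 -0.2]
 [-2.  -1.7]
 [ 0.8 -0.9]]
[[[ -5.45173474  96.38188409 100.        ]]]
[[ -50.6   19.2   60. ]
 [-144.5   -1.5   60. ]
 [-164.2   84.4   60. ]
 [ -69.8  106.4   60. ]] [-107.27789076   52.10309043   60.        ]
96.12990599659835 -2.9239249809856886
88.11853627515903 1.7961231338351755
96.93470664880245 0.22918436326641792
89.2323794392987 -1.354512313570142
[[-163.3   81.    60. ]
 [ -67.9  104.1   60. ]
 [ -46.6   12.8   60. ]
 [-141.2  -10.7   60. ]] [-104.770376     46.79641373   60.        ]
```

```bash
cat >> h.py <<'E'
def wire(c,img,b,cas=None,sc=1):
    import itertools
    def L(A,B,col):
        p=proj(c,bay2w(b,[A,B])); cv2.line(img,*[tuple(int(round((v+.5)*sc-.5)) for v in q) for q in p],col,1,cv2.LINE_AA)
    for A,B in [((-210,-50,56),(0,-50,56)),((-210,-50,36),(-210,190,36)),((-210,190,36),(0,190,36)),((-25,81,70),(0,56,70)),((-4,96,100),(-4,-50,100)),((160,-50,100),(160,56,100)),((0,56,100),(160,56,100)),((0,-50,100),(160,-50,100))]: L(A,B,(0,0,255))
    if cas is not None:
        x,y,t=cas[:3]; z=cas[3] if len(cas)>3 else 36
        for zz in(z,z+24):
            q=[(x+np.cos(t)*u-np.sin(t)*v,y+np.sin(t)*u+np.cos(t)*v,zz) for u,v in((50,45),(50,-45),(-50,-45),(-50,45))]
            for i in range(4): L(q[i],q[(i+1)%4],(0,200,0))
    return img
def snap(tag,b,cas=None):
    from workcell import camera
    o=[]
    for n,(x0,y0,w,h) in(("top",(140,150,280,190)),("scene",(210,180,300,200))):
        c=camera(n); pickle.dump(c,open(f"{n}_{tag}.pkl","wb")); s=2
        im=cv2.resize(c['img'][:,:,::-1].copy(),None,fx=s,fy=s,interpolation=cv2.INTER_CUBIC)
        if cas is not False: wire(c,im,b,cas,s)
        o.append(im[y0*s:(y0+h)*s,x0*s:(x0+w)*s])
    w=max(i.shape[1] for i in o); o=[cv2.copyMakeBorder(i,0,0,0,w-i.shape[1],cv2.BORDER_CONSTANT) for i in o]
    im=np.vstack(o); k=min(1,600/im.shape[0]); cv2.imwrite(f"pics/{tag}.png",cv2.resize(im,None,fx=k,fy=k,interpolation=cv2.INTER_AREA))
E
python3 - <<'E'
from h import *
b=np.load('bay.npy')
for n in('top','scene'):
    c=pickle.load(open(n+'0.pkl','rb')); im=cv2.resize(c['img'][:,:,::-1].copy(),None,fx=3,fy=3,interpolation=cv2.INTER_CUBIC); wire(c,im,b,(-106,50,.23),3)
    x,y=(145,155) if n=='top' else (215,190); cv2.imwrite(f'pics/{n}w.png',im[y*3:(y+190)*3,x*3:(x+266)*3])
E
```

```text
(no output)
```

View pics/topw.png

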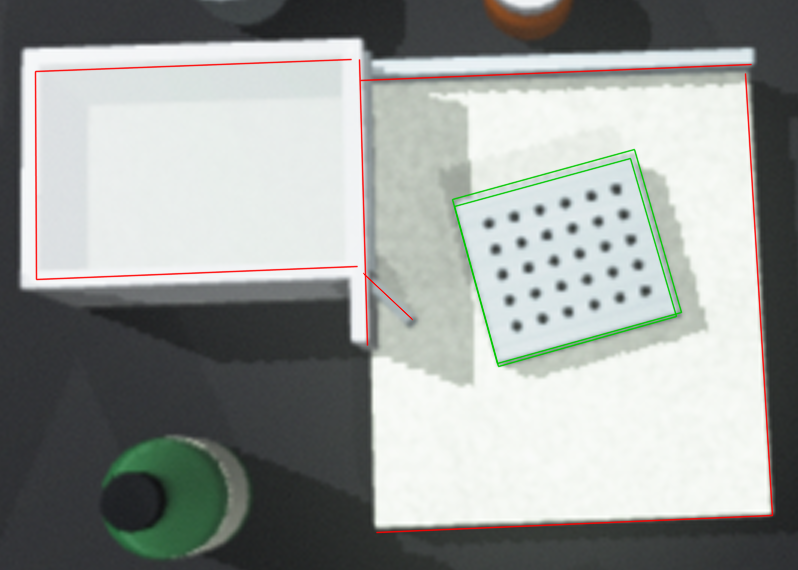

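View pics/scenew.png

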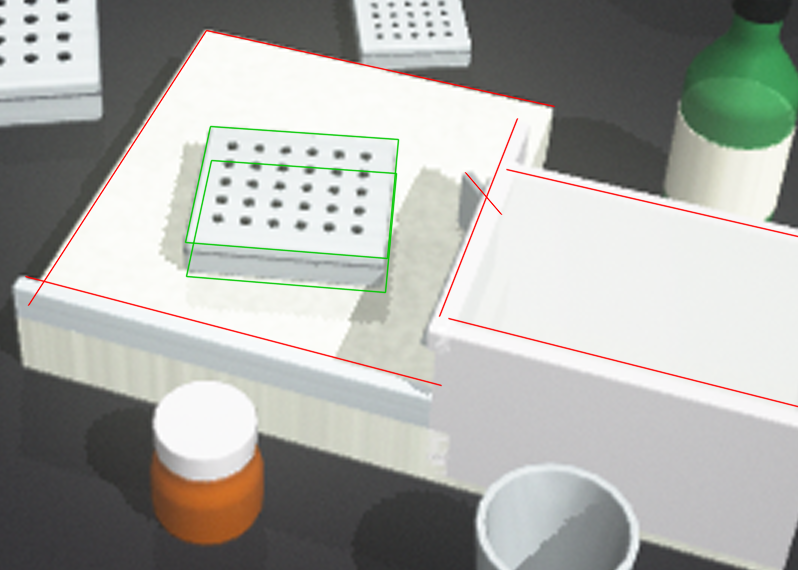

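```bash
python3 - <<'E'
from h import *
T=pickle.load(open('top0.pkl','rb'));S=pickle.load(open('scene0.pkl','rb'))
t=lambda x,y:(x/3+145-.33,y/3+155-.33); s=lambda x,y:(x/3+215-.33,y/3+190-.33)
obs=[(T,t(752,65),(-210,-50,56)),(T,t(773,514),(-210,190,36)),(T,t(413,323),(-25,81,70)),(T,t(372,73),(-4,-50,56)),(T,t(375,528),(-2,190,36)),
(S,s(25,277),(-210,-50,56)),(S,s(206,30),(-210,190,36)),(S,s(466,173),(-25,81,70)),(S,s(552,106),(-2,190,36)),(S,s(432,384),(-4,-50,56))]
import copy
def cams(p):
    o={}
    for i,c in enumerate((T,S)):
        d=dict(c); M=c['world_from_camera'].copy(); M[:3,3]+=p[6*i:6*i+3]*.002; M[:3,:3]=cv2.Rodrigues(p[6*i+3:6*i+6]*.002)[0]@M[:3,:3]; d['world_from_camera']=M; o[id(c)]=d
    return o
def f(p):
    C=cams(p[3:15]); r=np.concatenate([proj(C[id(c)],bay2w(p[:3],P))[0]-uv for c,uv,P in obs]); return np.r_[r,p[3:]]
r=least_squares(f,np.r_[.63,.05,1.6,np.zeros(12)]); b=r.x[:3]; print(b,np.degrees(b[2])); print(r.fun[:20].reshape(-1,2).round(1),r.x[3:].round(2))
np.save('bay.npy',b)
C=cams(r.x[3:]); 
ct=[t(453,202),t(634,153),t(681,315),t(498,366)]; cs=[s(387,260),s(188,243),s(209,129),s(398,142)]
# order top: (-x.. ) leading far, trailing far, trailing near, leading near
loc=[(50,-45),(-50,-45),(-50,45),(50,45)]
def g(q):
    e=[]
    for c,uvs in((C[id(T)],ct),(C[id(S)],cs)):
        for (u,v),uv in zip(loc,uvs):
            P=(q[0]+np.cos(q[2])*u-np.sin(q[2])*v,q[1]+np.sin(q[2])*u+np.cos(q[2])*v,60); e.append(proj(c,bay2w(b,P))[0]-uv)
    return np.concatenate(e)
r=least_squares(g,[-106,50,.23]); print(r.x,r.fun.reshape(-1,2).round(1))
pickle.dump({'top':C[id(T)]['world_from_camera'],'scene':C[id(S)]['world_from_camera']},open('cams.pkl','wb'))
print(bay2w(b,[(-107,130,230),(-107,135,40)]))
E
```

```text
[0.62991233 0.05080298 1.60474513] 91.9451230851581
[[ 0.3 -0.2]
 [-0.6  0.5]
 [-0.1 -2. ]
 [-1.   1.4]
 [ 1.3  0.5]
 [-0.2 -0.3]
 [ 0.5  0. ]
 [-0.2 -0. ]
 [ 0.   0.3]
 [-0.1 -0. ]] [ 0.03  0.13 -0.15  0.07  0.05  0.22 -0.03 -0.13 -0.   -0.12 -0.07 -0.13]
[-105.77603094   50.95054516    0.2384799 ] [[-0.4 -0.6]
 [-0.1 -0.9]
 [ 0.2 -0.7]
 [-0.2 -0.5]
 [ 0.3 -1. ]
 [-0.7 -0.5]
 [ 0.7 -1.3]
 [ 0.2 -1.1]]
[[ 0.50361906 -0.06054786  0.23      ]
 [ 0.49862194 -0.06071757  0.04      ]]
```

```bash
cat >> h.py <<'E'
from scipy.spatial.transform import Rotation as Ro
def plan(bayp,yaw=None,lean=0,frac=1.0,o=None):
    """target TCP in bay mm; yaw world deg of tool x. lean: tips ahead (bay +x) deg"""
    from workcell import get_obs
    o=get_obs(); b=np.load('bay.npy'); R0=Ro.from_euler('xyz',o['tcp_rot'],degrees=True)
    if yaw is None: R1=R0
    else:
        R1=Ro.from_euler('xyz',[-90,0,yaw],degrees=True)
        if lean:
            ey=np.array([-np.sin(b[2]),np.cos(b[2]),0]); R1=Ro.from_rotvec(-np.radians(lean)*ey)*R1
    p=bay2w(b,bayp)[0]
    print('t',o['time'],'bay now',w2bay(b,o['ee_pos'])[0].round(1),'rot',o['tcp_rot'].round(2),'q',o['q'].round(1),'F',o['wrist_force'].round(1),'open',round(o['opening']*1000,1))
    print('turn',(R0.inv()*R1).as_rotvec(degrees=True).round(1),'shift',(R0.inv().apply(p-o['ee_pos'])).round(4),'tooly',R1.as_matrix()[:,1].round(2))
E
python3 -c "
from h import *
plan((-106,150,231),-88)"
```

```text
t 0.1 bay now [475.3 413.3 230.6] rot [-9.000e+01  7.000e-02  6.858e+01] q [68.6  5.  10.  95.1  0.  90. ] F [-0.7 -0.2 -0.2] open 85.4
turn [ 1.000e-01  1.566e+02 -0.000e+00] shift [-4.293e-01  1.000e-04 -4.722e-01] tooly [ 0.  0. -1.]
```

Emit:
{"name": "play_rows", "arguments": {
  "moves": [
    [[0,8,0],[-0.021,0,-0.024],55],
    [[0,16,0],[-0.042,0,-0.049],55],
    [[0,24,0],[-0.063,0,-0.073],55],
    [[0,32,0],[-0.085,0,-0.098],55],
    [[0,40,0],[-0.106,0,-0.122],55]
  ]
}}

```text
time: 0.6
ee_pos: [0.276, 0.3675, 0.2309]
tcp_rot: [-90.0, 0.0, 28.3]
wrist_force: [1.1, -0.1, -0.5]
opening: 0.047
```

```bash
python3 -c "
from h import *
plan((-106,150,231),-88)"
```

```text
t 0.6 bay now [328.5 343.  230.9] rot [-9.002e+01  2.000e-02  2.827e+01] q [ 53.1  -7.3  -2.1  95.3  -0.  114.8] F [ 1.1 -0.1 -0.5] open 47.0
turn [  0.  116.3   0. ] shift [-1.97e-02  1.00e-04 -4.75e-01] tooly [ 0.  0. -1.]
```

Emit:
{"name": "play_rows", "arguments": {
  "moves": [
    [[0,8,0],[-0.001,0,-0.032],55],
    [[0,16,0],[-0.003,0,-0.064],55],
    [[0,24,0],[-0.004,0,-0.096],55],
    [[0,32,0],[-0.005,0,-0.128],55],
    [[0,40,0],[-0.007,0,-0.16],55]
  ]
}}

```text
time: 1.1
ee_pos: [0.3464, 0.2237, 0.2311]
tcp_rot: [-90.0, 0.0, -11.7]
wrist_force: [0.7, 0.2, 1.6]
opening: 0.0468
```

```bash
python3 -c "
from h import *
plan((-106,150,231),-88)"
```

```text
t 1.1 bay now [182.4 277.5 231.1] rot [-9.001e+01  1.000e-02 -1.174e+01] q [ 32.9 -13.7  -7.5  96.2  -0.  134.6] F [0.7 0.2 1.6] open 46.8
turn [ 0.  76.3 -0. ] shift [ 1.921e-01  1.000e-04 -2.500e-01] tooly [ 0.  0. -1.]
```

Emit:
{"name": "play_rows", "arguments": {
  "moves": [
    [[0,8,0],[0.019,0,-0.025],55],
    [[0,16,0],[0.038,0,-0.05],55],
    [[0,24,0],[0.058,0,-0.075],55],
    [[0,32,0],[0.077,0,-0.1],55],
    [[0,40,0],[0.096,0,-0.125],55]
  ]
}}

```text
time: 1.6
ee_pos: [0.4157, 0.0821, 0.2311]
tcp_rot: [-90.0, 0.0, -51.7]
wrist_force: [0.0, 0.7, 0.7]
opening: 0.047
```

```bash
python3 -c "
from h import *
plan((-106,150,231),-88.05)"
```

```text
t 1.6 bay now [ 38.6 213.  231.1] rot [-9.001e+01  1.000e-02 -5.175e+01] q [ 11.2 -12.1  -6.2  96.    0.  152.9] F [0.  0.7 0.7] open 47.0
turn [ 0.  36.3 -0. ] shift [ 1.538e-01  1.000e-04 -3.480e-02] tooly [ 0.  0. -1.]
```

Emit:
{"name": "play_rows", "arguments": {
  "moves": [
    [[0,8,0],[0.031,0,-0.007],55],
    [[0,16,0],[0.062,0,-0.014],55],
    [[0,24,0],[0.092,0,-0.021],55],
    [[0,32,0],[0.123,0,-0.028],55],
    [[0,36.3,0],[0.154,0,-0.035],55]
  ]
}}

```text
time: 2.1
ee_pos: [0.4844, -0.0601, 0.231]
tcp_rot: [-90.0, 0.0, -88.0]
wrist_force: [0.5, -0.2, 0.6]
opening: 0.047
```

```bash
python3 -c "
from h import *
plan((-106,150,40),-88.05)"
```

```text
t 2.1 bay now [-105.9  149.2  231. ] rot [-9.002e+01  1.000e-02 -8.803e+01] q [ -7.1  -3.5   1.5  95.    0.  171. ] F [ 0.5 -0.2  0.6] open 47.0
turn [ 0.  0. -0.] shift [ 1.00e-04  1.91e-01 -7.00e-04] tooly [ 0.  0. -1.]
```

Emit:
{"name": "play_rows", "arguments": {
  "moves": [
    [[0,0,0],[0,0.045,0],55],
    [[0,0,0],[0,0.09,0],55],
    [[0,0,0],[0,0.135,0],55],
    [[0,0,0],[0,0.17,0],55],
    [[0,0,0],[0,0.184,0],55]
  ]
}}

```text
time: 2.6
ee_pos: [0.4819, -0.0586, 0.0435]
tcp_rot: [-90.3, 0.0, -87.7]
wrist_force: [0.7, 0.2, 0.4]
opening: 0.0471
```

```bash
python3 -c "
from h import *
plan((-106,150,41),-88.05)
snap('d1',np.load('bay.npy'),(-106,51,.238))"
```

```text
t 2.6 bay now [-104.3  151.6   43.5] rot [-9.030e+01  5.000e-02 -8.772e+01] q [ -6.9  -2.9 -18.7  74.5  -0.  170.8] F [0.7 0.2 0.4] open 47.1
turn [ 0.3  0.3 -0. ] shift [0.0017 0.0025 0.0016] tooly [ 0.  0. -1.]
```

View pics/d1.png

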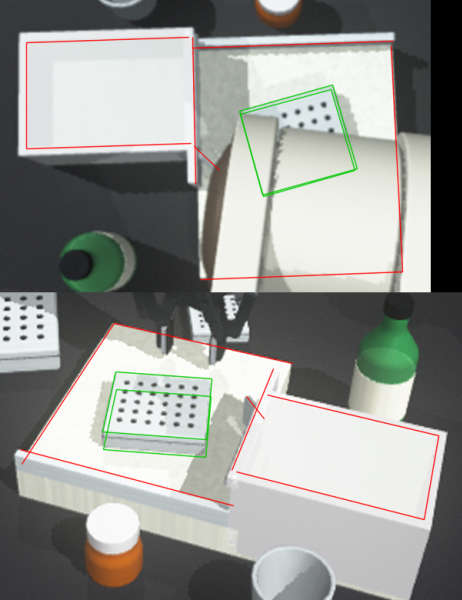

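Emit:
{"name": "play_rows", "arguments": {
  "moves": [
    [[0,0,0],[0.001,0.002,0.004],55],
    [[0,0.2,0],[0.001,0.003,0.012],55],
    [[0.2,0.2,0],[0.001,0.003,0.02],55],
    [[0.2,0.2,0],[0.001,0.003,0.028],55],
    [[0.2,0.2,0],[0.001,0.003,0.034],55]
  ]
}}

```text
time: 3.2
ee_pos: [0.5193, -0.0584, 0.0448]
tcp_rot: [-89.8, -0.0, -87.9]
wrist_force: [-2.8, 0.7, 0.9]
opening: 0.0472
```

Emit:
{"name": "play_rows", "arguments": {
  "moves": [
    [[0,0,0],[0,0,0.005],55],
    [[0,0,0],[0,0,0.01],55],
    [[0,0,0],[0,0,0.015],55],
    [[0,0,0],[0,0,0.02],55],
    [[0,0,0],[0,0,0.025],55]
  ]
}}

```text
time: 3.7
ee_pos: [0.5435, -0.0575, 0.0443]
tcp_rot: [-89.8, -0.0, -87.9]
wrist_force: [-1.3, 1.3, -0.2]
opening: 0.047
```

```bash
python3 -c "
from h import *
plan((-106,60,41),-88.05)
snap('d2',np.load('bay.npy'),False)"
```

```text
t 3.7 bay now [-105.3   90.    44.3] rot [-89.8   -0.   -87.92] q [ -6.1   4.9 -10.7  74.2   0.  171.9] F [-1.3  1.3 -0.2] open 47.0
turn [-0.2  0.1  0. ] shift [0.0007 0.0034 0.03  ] tooly [ 0.  0. -1.]
```

View pics/d2.png

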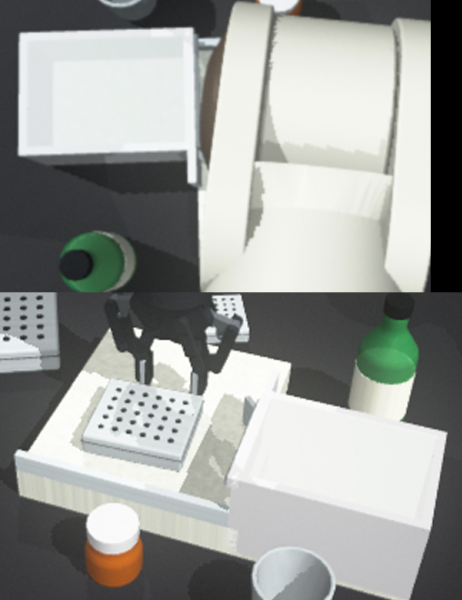

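Emit:
{"name": "play_rows", "arguments": {
  "moves": [
    [[0,0,0],[0,0.001,0.006],55],
    [[0,0,0],[0,0.002,0.012],55],
    [[-0.2,0,0],[0,0.003,0.018],55],
    [[-0.2,0.1,0],[0,0.003,0.024],55],
    [[-0.2,0.1,0],[0,0.003,0.029],55]
  ]
}}

```text
time: 4.3
ee_pos: [0.5727, -0.0565, 0.0413]
tcp_rot: [-90.0, -0.0, -88.0]
wrist_force: [-2.6, 0.5, 1.6]
opening: 0.0471
```

Emit:
{"name": "play_rows", "arguments": {
  "moves": [
    [[0,0,0],[0,0,0.002],55],
    [[0,0,0],[0,0,0.004],55],
    [[0,0,0],[0,0,0.006],55],
    [[0,0,0],[0,0,0.007],55],
    [[0,0,0],[0,0,0.008],55]
  ]
}}

```text
time: 4.8
ee_pos: [0.5802, -0.0562, 0.0414]
tcp_rot: [-90.0, 0.0, -88.0]
wrist_force: [-1.1, -0.3, -0.3]
opening: 0.0472
```

```bash
python3 -c "
from h import *
plan((-106,51,41),-88.05)
snap('d3',np.load('bay.npy'),(-106,-5,0))"
```

```text
t 4.8 bay now [-105.2   53.4   41.4] rot [-90.     0.   -88.02] q [ -5.5  10.   -5.4  74.6   0.  172.5] F [-1.1 -0.3 -0.3] open 47.2
turn [ 0.  0. -0.] shift [0.0008 0.0004 0.0024] tooly [ 0.  0. -1.]
```

View pics/d3.png

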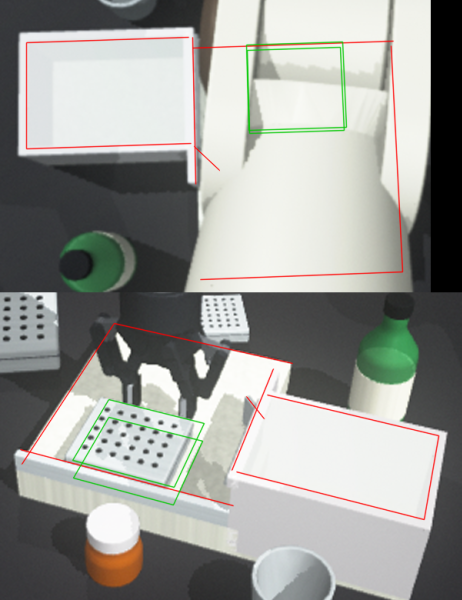

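Emit:
{"name": "play_rows", "arguments": {
  "moves": [
    [[0,0,0],[0,0,0.003],55],
    [[0,0,0],[0,0,0.006],55],
    [[0,0,0],[0,0,0.008],55],
    [[0,0,0],[0,0,0.01],55],
    [[0,0,0],[0,0,0.011],55]
  ]
}}

```text
time: 5.4
ee_pos: [0.5843, -0.0559, 0.0415]
tcp_rot: [-90.8, 0.0, -88.1]
wrist_force: [-44.5, -0.3, 25.9]
opening: 0.0473
```

```bash
python3 -c "
from h import *
plan((-106,51,41),-88.05)
snap('d4',np.load('bay.npy'),(-110,-5,0))
c=pickle.load(open('scene_d4.pkl','rb'));im=cv2.resize(c['img'][:,:,::-1].copy(),None,fx=4,fy=4,interpolation=cv2.INTER_CUBIC);cv2.imwrite('pics/d4b.png',im[220*4:330*4,215*4:395*4])"
```

```text
t 5.4 bay now [-105.1   49.2   41.5] rot [-9.080e+01  2.000e-02 -8.806e+01] q [-5.400e+00  1.140e+01 -3.800e+00  7.560e+01 -1.000e-01  1.726e+02] F [-44.5  -0.3  25.9] open 47.3
turn [ 0.8 -0.  -0. ] shift [ 0.0009  0.0005 -0.0018] tooly [ 0.  0. -1.]
```

View pics/d4b.png

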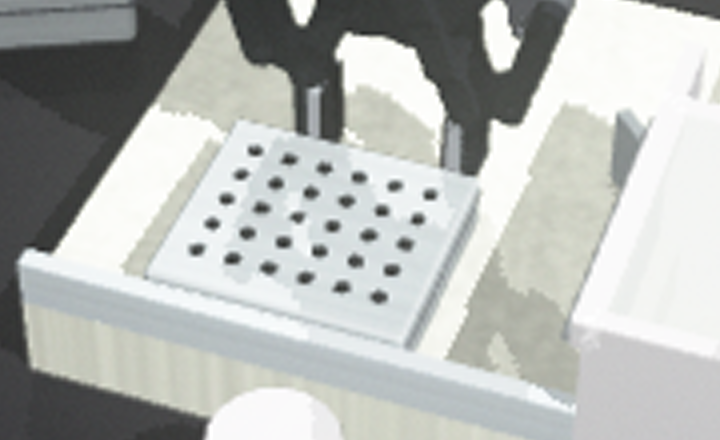

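Emit:
{"name": "play_rows", "arguments": {
  "moves": [
    [[0,0,0],[0,0,-0.005],55],
    [[0,0,0],[0,0,-0.01],55],
    [[0,0,0],[0,0,-0.02],55],
    [[0,0,0],[0,-0.01,-0.04],55],
    [[0,0,0],[0,-0.04,-0.06],55]
  ]
}}

```text
time: 6.0
ee_pos: [0.5289, -0.0577, 0.0791]
tcp_rot: [-90.3, 0.0, -88.0]
wrist_force: [-0.2, -0.9, 1.4]
opening: 0.0469
```

```bash
python3 -c "
from h import *
b=np.load('bay.npy')
c=pickle.load(open('scene_d4.pkl','rb'));c['world_from_camera']=pickle.load(open('cams.pkl','rb'))['scene']
bb=w2bay(b,back(c,np.array([(238,122),(478,178),(408,347),(150,275)])/4+[214.6,219.6],.06));print(bb.round(1),bb.mean(0))
plan((-240,-5,170),1.95,40)"
```

```text
[[-164.3   35.5   60. ]
 [ -67.7   37.    60. ]
 [ -64.1  -53.2   60. ]
 [-162.5  -51.5   60. ]] [-114.66210109   -8.05680172   60.        ]
t 6.0 bay now [-105.   104.7   79.1] rot [-9.026e+01  4.000e-02 -8.801e+01] q [ -6.2   2.6  -9.3  78.4   0.  171.8] F [-0.2 -0.9  1.4] open 46.9
turn [ 31.5 -86.1  31.1] shift [ 0.135  -0.0915  0.1091] tooly [-0.02  0.64 -0.77]
```

Emit:
{"name": "play_rows", "arguments": {
  "moves": [
    [[0,0,0],[0.01,-0.045,0.0],55],
    [[2.5,-6.9,2.5],[0.02,-0.09,0.01],55],
    [[5,-13.8,5],[0.03,-0.092,0.02],55],
    [[7.5,-20.7,7.5],[0.045,-0.092,0.035],55],
    [[10,-27.6,10],[0.06,-0.092,0.05],55]
  ]
}}

```text
time: 6.5
ee_pos: [0.5838, -0.1166, 0.1749]
tcp_rot: [-77.7, 7.1, -59.2]
wrist_force: [-0.3, 1.0, -0.4]
opening: 0.0469
```

```bash
python3 -c "
from h import *
plan((-230,-5,150),1.95,40)"
```

```text
t 6.5 bay now [-165.7   51.7  174.9] rot [-77.67   7.07 -59.18] q [-17.9   6.8   4.8  85.   13.9 132.4] F [-0.3  1.  -0.4] open 46.9
turn [ 21.2 -58.   21.3] shift [0.0861 0.0181 0.0151] tooly [-0.02  0.64 -0.77]
```

Emit:
{"name": "play_rows", "arguments": {
  "moves": [
    [[2.7,-7.5,2.8],[0.012,0,0.002],55],
    [[5.5,-15,5.5],[0.025,0,0.005],55],
    [[8.2,-22.5,8.2],[0.038,0,0.007],55],
    [[11,-30,11],[0.05,0,0.009],55],
    [[13.7,-37.4,13.7],[0.063,0,0.011],55]
  ]
}}

```text
time: 7.0
ee_pos: [0.6244, -0.1654, 0.1685]
tcp_rot: [-58.7, 5.9, -19.2]
wrist_force: [0.9, -0.0, 1.1]
opening: 0.0468
```

```bash
python3 -c "
from h import *
plan((-230,-5,130),1.95,40)"
```

```text
t 7.0 bay now [-215.9   12.8  168.5] rot [-58.68   5.93 -19.24] q [-27.6  25.9  23.6  98.5  30.1  80.4] F [ 0.9 -0.   1.1] open 46.8
turn [  7.5 -20.6   7.6] shift [ 0.0256  0.0273 -0.0244] tooly [-0.02  0.64 -0.77]
```

Emit:
{"name": "play_rows", "arguments": {
  "moves": [
    [[2.5,-6.9,2.5],[0.008,0.009,-0.008],55],
    [[5,-13.8,5],[0.017,0.018,-0.016],55],
    [[7.5,-20.6,7.6],[0.0256,0.0273,-0.0244],55],
    [[7.5,-20.6,7.6],[0.0256,0.0273,-0.0244],55],
    [[7.5,-20.6,7.6],[0.0256,0.0273,-0.0244],55]
  ]
}}

```text
time: 7.5
ee_pos: [0.6425, -0.1785, 0.1281]
tcp_rot: [-50.1, 0.4, 1.5]
wrist_force: [0.4, 0.4, 1.9]
opening: 0.0474
```

```bash
python3 -c "
from h import *
plan((-205,-5,45),1.95,40)
snap('e1',np.load('bay.npy'),(-114,-5,0))"
```

```text
t 7.5 bay now [-229.6   -4.8  128.1] rot [-50.05   0.43   1.5 ] q [-29.1  41.8  38.5 110.1  33.3  52.4] F [0.4 0.4 1.9] open 47.4
turn [ 0.1 -0.6 -0. ] shift [ 0.0007  0.0795 -0.0345] tooly [-0.02  0.64 -0.77]
```

View pics/e1.png

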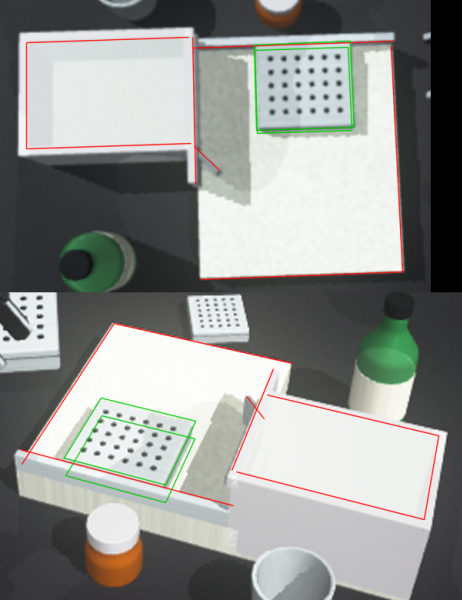

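Emit:
{"name": "play_rows", "arguments": {
  "moves": [
    [[0,0,0],[0,0.02,-0.009],55],
    [[0,-0.2,0],[0,0.04,-0.018],55],
    [[0,-0.4,0],[0,0.055,-0.026],55],
    [[0,-0.6,0],[0.0005,0.068,-0.03],55],
    [[0,-0.6,0],[0.0005,0.075,-0.033],55]
  ]
}}

```text
time: 8.1
ee_pos: [0.642, -0.1548, 0.0521]
tcp_rot: [-50.1, -0.2, 2.1]
wrist_force: [-0.7, 0.0, -0.5]
opening: 0.0468
```

```bash
python3 -c "
from h import *
plan((-195,-5,43),1.95,40)
snap('e2',np.load('bay.npy'),False)
c=pickle.load(open('scene_e2.pkl','rb'));im=cv2.resize(c['img'][:,:,::-1].copy(),None,fx=4,fy=4,interpolation=cv2.INTER_CUBIC);cv2.imwrite('pics/e2b.png',im[200*4:340*4,195*4:375*4])"
```

```text
t 8.1 bay now [-205.9   -5.1   52.1] rot [-50.14  -0.23   2.11] q [-27.5  40.1  27.6  99.8  34.   53.4] F [-0.7  0.  -0.5] open 46.8
turn [0.1 0.3 0.1] shift [-0.0001  0.014   0.0026] tooly [-0.02  0.64 -0.77]
```

View pics/e2b.png

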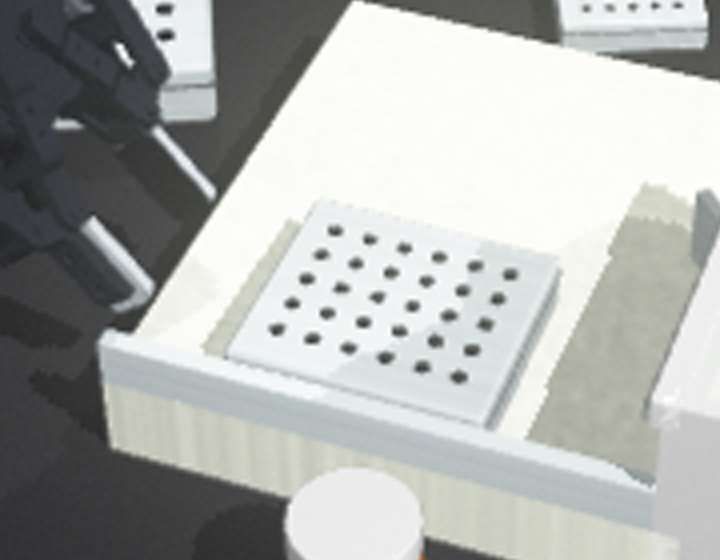

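Emit:
{"name": "play_rows", "arguments": {
  "moves": [
    [[0,0,0],[0,0.006,-0.002],55],
    [[0,0.2,0],[0,0.01,0],55],
    [[0,0.3,0],[0,0.014,0.0026],55],
    [[0,0.3,0],[0,0.018,0.0068],55],
    [[0,0.3,0],[0,0.0204,0.0103],55]
  ]
}}

```text
time: 8.7
ee_pos: [0.6412, -0.1339, 0.0417]
tcp_rot: [-50.1, 0.1, 1.9]
wrist_force: [-0.1, -0.7, 0.2]
opening: 0.0469
```

```bash
python3 -c "
from h import *
plan((-150,-5,43.5),1.95,40)"
```

```text
t 8.7 bay now [-185.    -5.    41.7] rot [-50.05   0.07   1.91] q [-26.1  38.6  24.3  97.1  34.5  55.3] F [-0.1 -0.7  0.2] open 46.9
turn [ 0.1 -0.1 -0. ] shift [-0.      0.0211  0.028 ] tooly [-0.02  0.64 -0.77]
```

Emit:
{"name": "play_rows", "arguments": {
  "moves": [
    [[0,0,0],[0,0.004,0.006],55],
    [[0,0,0],[0,0.008,0.0115],55],
    [[0,0,0],[0,0.0125,0.017],55],
    [[0,0,0],[0,0.017,0.0225],55],
    [[0,0,0],[0,0.0211,0.028],55]
  ]
}}

```text
time: 9.2
ee_pos: [0.6399, -0.099, 0.0434]
tcp_rot: [-50.1, 0.1, 1.9]
wrist_force: [0.3, -0.2, -1.2]
opening: 0.0468
```

```bash
python3 -c "
from h import *
plan((-110,-5,43.5),1.95,40)
snap('e3',np.load('bay.npy'),False)
c=pickle.load(open('scene_e3.pkl','rb'));im=cv2.resize(c['img'][:,:,::-1].copy(),None,fx=4,fy=4,interpolation=cv2.INTER_CUBIC);cv2.imwrite('pics/e3b.png',im[200*4:340*4,215*4:395*4])"
```

```text
t 9.2 bay now [-150.    -4.9   43.4] rot [-50.07   0.07   1.9 ] q [-23.6  35.6  20.1  94.3  35.4  58.2] F [ 0.3 -0.2 -1.2] open 46.8
turn [ 0.1 -0.1 -0. ] shift [0.     0.0256 0.0308] tooly [-0.02  0.64 -0.77]
```

View pics/e3b.png

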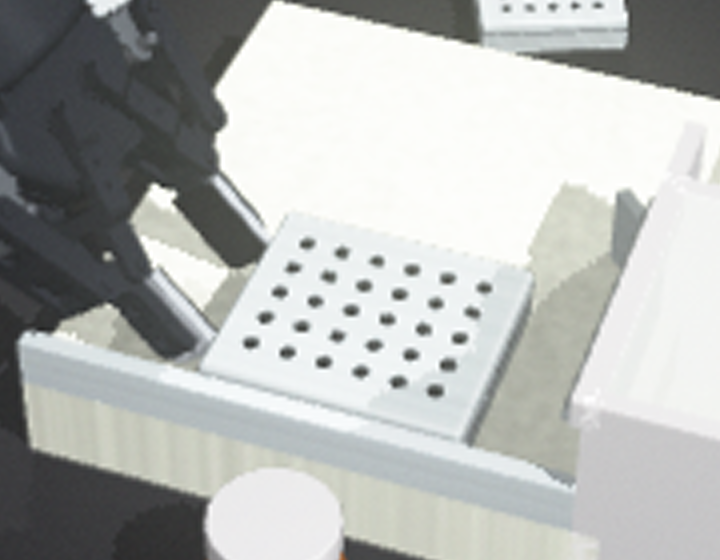

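Emit:
{"name": "play_rows", "arguments": {
  "moves": [
    [[0,0,0],[0,0.005,0.006],55],
    [[0,0,0],[0,0.01,0.0123],55],
    [[0,0,0],[0,0.0154,0.0185],55],
    [[0,0,0],[0,0.0205,0.0247],55],
    [[0,0,0],[0,0.0257,0.0307],55]
  ]
}}

```text
time: 9.8
ee_pos: [0.6386, -0.0587, 0.0435]
tcp_rot: [-50.1, 0.1, 1.9]
wrist_force: [-0.2, -3.0, 1.1]
opening: 0.0474
```

```bash
python3 -c "
from h import *
plan((-70,-5,43),1.95,40)
snap('e4',np.load('bay.npy'),False)"
```

```text
t 9.8 bay now [-109.8   -5.    43.5] rot [-50.05   0.06   1.91] q [-20.5  32.5  15.7  91.   36.4  61.7] F [-0.2 -3.   1.1] open 47.4
turn [ 0.1 -0.1 -0. ] shift [-0.      0.0259  0.0302] tooly [-0.02  0.64 -0.77]
```

View pics/e4.png

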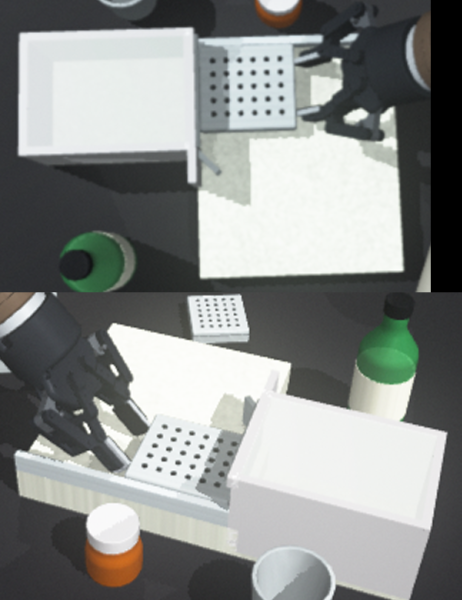

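Emit:
{"name": "play_rows", "arguments": {
  "moves": [
    [[0,0,0],[0,0.005,0.006],55],
    [[0,0,0],[0,0.01,0.0122],55],
    [[0,0,0],[0,0.0155,0.0182],55],
    [[0,0,0],[0,0.0207,0.0242],55],
    [[0,0,0],[0,0.0259,0.0302],55]
  ]
}}

```text
time: 10.4
ee_pos: [0.6374, -0.0196, 0.0434]
tcp_rot: [-50.1, 0.0, 1.9]
wrist_force: [-1.5, -7.4, 4.6]
opening: 0.0467
```

```bash
python3 -c "
from h import *
plan((-45,-5,43),1.95,40)
snap('e5',np.load('bay.npy'),False)"
```

```text
t 10.4 bay now [-70.6  -5.1  43.4] rot [-5.009e+01  4.000e-02  1.870e+00] q [-17.5  29.7  11.9  87.7  37.2  65.4] F [-1.5 -7.4  4.6] open 46.7
turn [ 0.1 -0.1  0. ] shift [-0.0001  0.0167  0.0194] tooly [-0.02  0.64 -0.77]
```

View pics/e5.png

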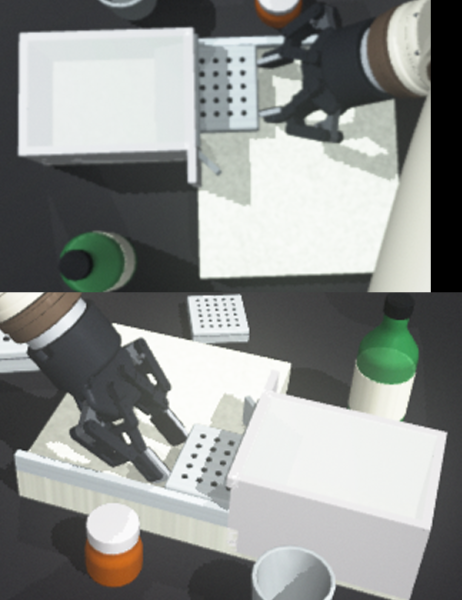

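Emit:
{"name": "play_rows", "arguments": {
  "moves": [
    [[0,0,0],[0,0.0055,0.0065],55],
    [[0,0,0],[0,0.0115,0.0135],55],
    [[0,0,0],[0,0.018,0.021],55],
    [[0,0,0],[0,0.0245,0.0285],55],
    [[0,0,0],[0,0.031,0.0362],55]
  ]
}}

```text
time: 11.0
ee_pos: [0.6359, 0.0276, 0.043]
tcp_rot: [-50.1, 0.0, 1.8]
wrist_force: [-1.8, -8.5, 7.4]
opening: 0.047
```

```bash
python3 -c "
from h import *
plan((8,-5,43.5),1.95,40)
snap('e6',np.load('bay.npy'),False)"
```

```text
t 11.0 bay now [-23.4  -5.2  43. ] rot [-5.01e+01  3.00e-02  1.85e+00] q [-13.6  26.7   8.   83.8  38.2  70.2] F [-1.8 -8.5  7.4] open 47.0
turn [ 0.1 -0.1  0. ] shift [-0.0003  0.0198  0.0244] tooly [-0.02  0.64 -0.77]
```

View pics/e6.png

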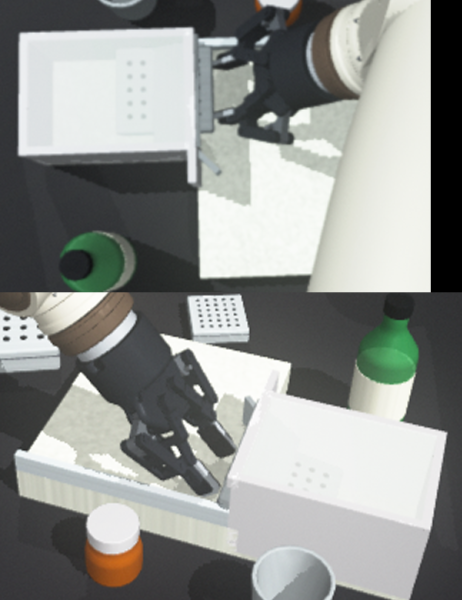

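Emit:
{"name": "play_rows", "arguments": {
  "moves": [
    [[0,0,0],[0,0.0045,0.0055],55],
    [[0,0,0],[0,0.009,0.011],55],
    [[0,0,0],[0,0.013,0.016],55],
    [[0,0,0],[0,0.0165,0.0205],55],
    [[0,0,0],[0,0.0198,0.0244],55]
  ]
}}

```text
time: 11.6
ee_pos: [0.6347, 0.0598, 0.0429]
tcp_rot: [-50.1, 0.1, 1.9]
wrist_force: [0.4, -0.8, -0.2]
opening: 0.047
```

```bash
python3 -c "
from h import *
plan((14,-5,43.5),1.95,40)
snap('e7',np.load('bay.npy'),False)"
```

```text
t 11.6 bay now [ 8.8 -5.1 42.9] rot [-50.06   0.07   1.91] q [-10.9  25.    5.7  81.2  38.7  73.5] F [ 0.4 -0.8 -0.2] open 47.0
turn [ 0.1 -0.1 -0. ] shift [-0.0001  0.0029  0.0044] tooly [-0.02  0.64 -0.77]
```

View pics/e7.png

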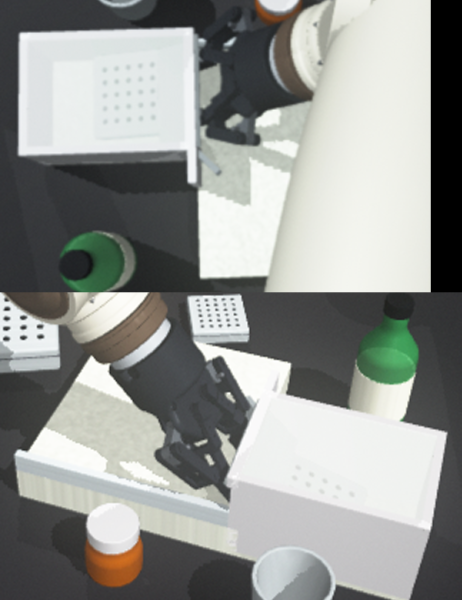

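```bash
python3 -c "
from h import *
from workcell import camera
c=camera('top');pickle.dump(c,open('top_e8.pkl','wb'));im=cv2.resize(c['img'][150:260,140:290,::-1].copy(),None,fx=5,fy=5,interpolation=cv2.INTER_CUBIC);im=cv2.convertScaleAbs(im,alpha=2.2,beta=-280);cv2.imwrite('pics/e8.png',im)"
```

```text
(no output)
```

View pics/e8.png

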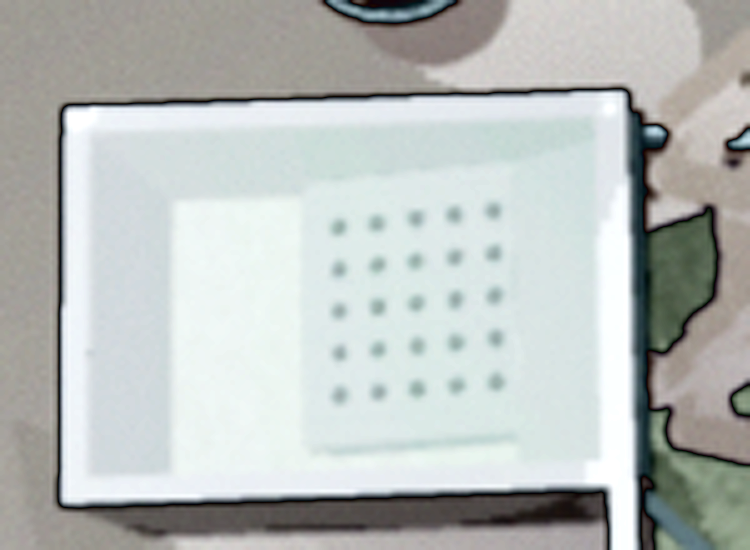

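```bash
python3 -c "
from h import *
b=np.load('bay.npy');c=pickle.load(open('top_e8.pkl','rb'));c['world_from_camera']=pickle.load(open('cams.pkl','rb'))['top']
uv=np.array([(303,190),(310,448),(338,227),(341,395),(493,211),(497,382),(515,440)])/5+[139.6,149.6]
print(w2bay(b,back(c,uv,.03)).round(1))
t=pickle.load(open('top0.pkl','rb'));t['world_from_camera']=c['world_from_camera'];
u=np.array([(332,298),(502,252),(541,388),(369,434)])/4+[224.6,154.6];print(w2bay(b,back(t,u,.06)).round(1))"
```

```text
[[110.  -48.   30. ]
 [108.3  38.2  30. ]
 [ 98.6 -35.1  30. ]
 [ 98.   21.   30. ]
 [ 47.4 -38.8  30. ]
 [ 47.   18.5  30. ]
 [ 41.4  37.8  30. ]]
[[ -65.7   32.    60. ]
 [-133.6   15.8   60. ]
 [-146.7   70.5   60. ]
 [ -78.4   86.3   60. ]]
```

Emit:
{"name": "play_rows", "arguments": {
  "moves": [
    [[0,0,0],[0,0.0015,0.002],55],
    [[0,0,0],[0,0.003,0.004],55],
    [[0,0,0],[0,0.004,0.0052],55],
    [[0,0,0],[0,0.004,0.0052],55],
    [[0,0,0],[0,0.004,0.0052],55]
  ]
}}

```text
time: 12.25
ee_pos: [0.6345, 0.0658, 0.0432]
tcp_rot: [-50.1, 0.1, 1.9]
wrist_force: [-0.2, -0.1, -0.1]
opening: 0.0471
```

```bash
python3 -c "
from h import *
from workcell import camera
plan((18,-5,43),1.95,40)
c=camera('top');pickle.dump(c,open('top_e9.pkl','wb'));im=cv2.resize(c['img'][150:260,140:290,::-1].copy(),None,fx=5,fy=5,interpolation=cv2.INTER_CUBIC);im=cv2.convertScaleAbs(im,alpha=2.2,beta=-280)
c=camera('scene');i2=cv2.resize(c['img'][230:380,320:510,::-1].copy(),None,fx=3,fy=3,interpolation=cv2.INTER_CUBIC);i2=cv2.convertScaleAbs(i2,alpha=1.8,beta=-180)
cv2.imwrite('pics/e9.png',im);cv2.imwrite('pics/e9s.png',i2)"
```

```text
t 12.25 bay now [14.9 -5.1 43.2] rot [-50.06   0.06   1.9 ] q [-10.4  24.7   5.3  80.8  38.8  74.2] F [-0.2 -0.1 -0.1] open 47.1
turn [ 0.1 -0.1 -0. ] shift [-0.0001  0.0022  0.0023] tooly [-0.02  0.64 -0.77]
```

View pics/e9.png

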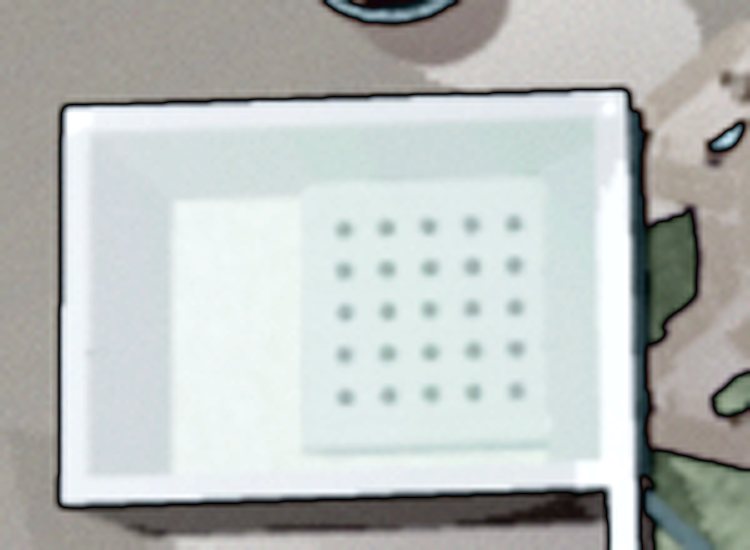

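View pics/e9s.png

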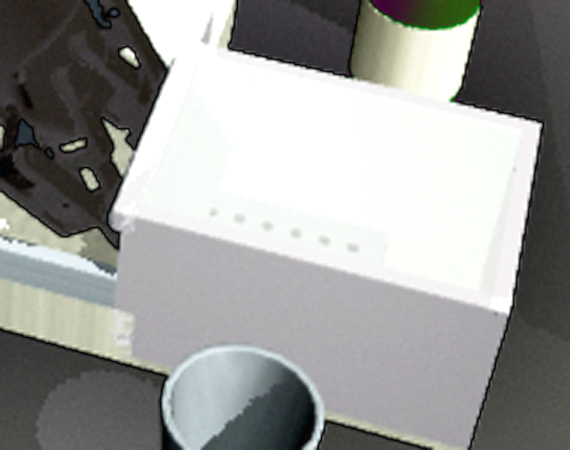

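Emit:
{"name": "play_rows", "arguments": {
  "moves": [
    [[0,0,0],[0,-0.0064,-0.0077],55],
    [[0,0,0],[0,-0.0128,-0.0153],55],
    [[0,0,0],[0,-0.0225,-0.0268],55],
    [[0,0,0],[0,-0.0354,-0.0421],55],
    [[0,0,0],[0,-0.0514,-0.0613],55]
  ]
}}

```text
time: 12.85
ee_pos: [0.6371, -0.0156, 0.0434]
tcp_rot: [-50.1, 0.0, 1.9]
wrist_force: [1.3, 0.3, -0.4]
opening: 0.0473
```

Emit:
{"name": "play_rows", "arguments": {
  "moves": [
    [[0,0,0],[0,-0.02,-0.015],55],
    [[0,0,0],[0,-0.035,-0.02],55],
    [[0,0,0],[0,-0.05,-0.02],55],
    [[0,0,0],[0,-0.05,-0.02],55],
    [[0,0,0],[0,-0.05,-0.02],55]
  ]
}}

```text
time: 13.35
ee_pos: [0.6389, -0.0624, 0.0684]
tcp_rot: [-50.1, 0.1, 1.8]
wrist_force: [0.2, 0.5, 0.4]
opening: 0.0465
```

```bash
python3 -c "
from h import *
from workcell import camera
b=np.load('bay.npy')
plan((-100,-5,80),1.95,40)
c=camera('top');pickle.dump(c,open('top_f.pkl','wb'));im=cv2.resize(c['img'][150:260,140:290,::-1].copy(),None,fx=5,fy=5,interpolation=cv2.INTER_CUBIC);im=cv2.convertScaleAbs(im,alpha=2.2,beta=-280)
cv2.imwrite('pics/f.png',im);cv2.imwrite('pics/ff.png',c['img'][:,:,::-1])
c=camera('scene');i2=cv2.resize(c['img'][210:380,300:510,::-1].copy(),None,fx=3,fy=3,interpolation=cv2.INTER_CUBIC);cv2.imwrite('pics/fs.png',i2)"
```

```text
t 13.35 bay now [-113.4   -5.1   68.4] rot [-50.06   0.06   1.84] q [-20.8  32.   17.8  93.8  36.3  61.4] F [0.2 0.5 0.4] open 46.5
turn [ 0.1 -0.1  0. ] shift [-0.0001 -0.0003  0.0177] tooly [-0.02  0.64 -0.77]
```

View pics/f.png

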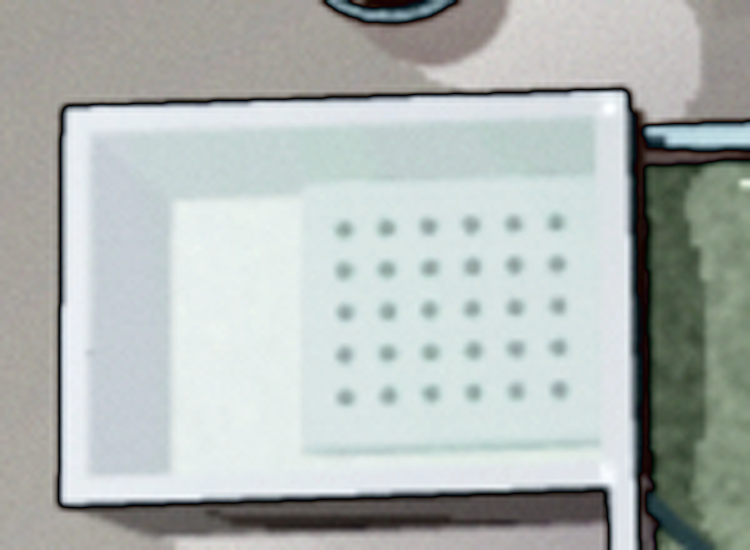

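View pics/ff.png

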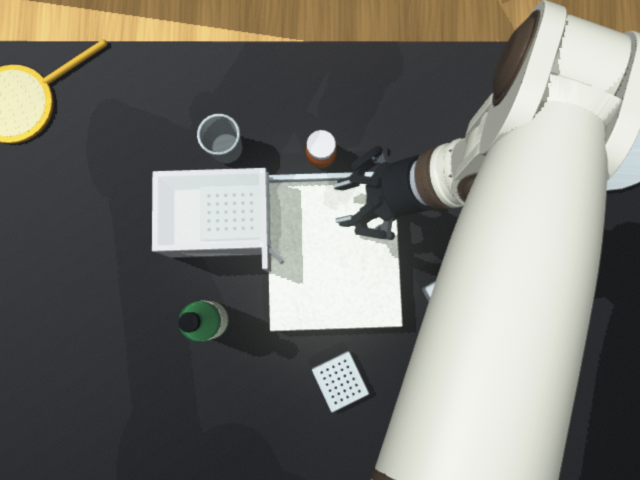

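View pics/fs.png

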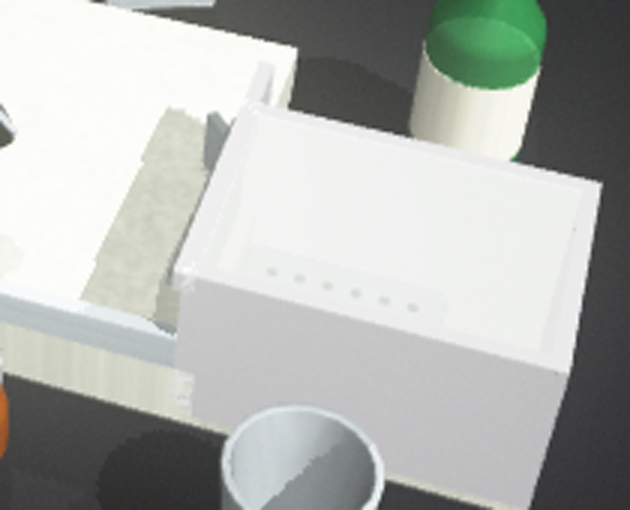

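Emit:
{"name": "play_rows", "arguments": {
  "moves": [
    [[0,0,0],[0,0,0.01],55],
    [[0,0,0],[0,0,0.02],55],
    [[0,0,0],[0,0,0.02],55],
    [[0,0,0],[0,0,0.02],55],
    [[0,0,0],[0,0,0.02],55]
  ]
}}

```text
time: 13.95
ee_pos: [0.6383, -0.0461, 0.0816]
tcp_rot: [-50.1, 0.1, 1.9]
wrist_force: [0.2, -0.2, 0.4]
opening: 0.047
```

Emit:
{"name": "play_rows", "arguments": {
  "moves": [
    [[0,0,0],[0,-0.005,0],55],
    [[0,0,0],[0,-0.01,0],55],
    [[0,0,0],[0,-0.015,0],55],
    [[0,0,0],[0,-0.015,0],55],
    [[0,0,0],[0,-0.015,0],55]
  ]
}}

```text
time: 14.45
ee_pos: [0.6388, -0.0562, 0.0932]
tcp_rot: [-50.1, 0.1, 1.9]
wrist_force: [-0.0, 0.1, 0.4]
opening: 0.0474
```

```bash
python3 -c "
from h import *
from workcell import camera
b=np.load('bay.npy');c=camera('top');c0=pickle.load(open('top_f.pkl','rb'))
print('diff in bay vs before',np.abs(c['img'][165:255,150:265].astype(int)-c0['img'][165:255,150:265]).max())
c['world_from_camera']=pickle.load(open('cams.pkl','rb'))['top']
bb=w2bay(b,back(c,np.array([(344,229),(556,222),(559,390),(345,397)])/5+[139.6,149.6],.03));print(bb.round(1),bb.mean(0))
t0=cv2.imread('pics/top0.png');t1=c['img'][:,:,::-1].astype(int)
for n,(x,y,w,h) in dict(cup=(190,105,60,60),jar=(300,125,45,50),bottle=(170,290,65,60)).items(): print(n,np.abs(t1-t0)[y:y+h,x:x+w].mean())
plan((-100,-5,80),1.95,40)
im=cv2.resize(c['img'][150:260,140:290,::-1].copy(),None,fx=5,fy=5,interpolation=cv2.INTER_CUBIC);cv2.imwrite('pics/g.png',im)
"
```

```text
diff in bay vs before 17
[[ 96.6 -34.4  30. ]
 [ 26.7 -34.4  30. ]
 [ 26.7  21.8  30. ]
 [ 96.7  21.7  30. ]] [61.68564014 -6.30134669 30.        ]
cup 7.564259259259259
jar 7.559555555555556
bottle 3.2399145299145298
t 14.5 bay now [-107.    -5.1   93. ] rot [-50.06   0.07   1.88] q [-20.3  31.   19.1  95.8  36.4  62. ] F [ 0.5 -0.3  0.5] open 46.7
turn [ 0.1 -0.1 -0. ] shift [-0.0001  0.0145 -0.003 ] tooly [-0.02  0.64 -0.77]
```

View pics/g.png

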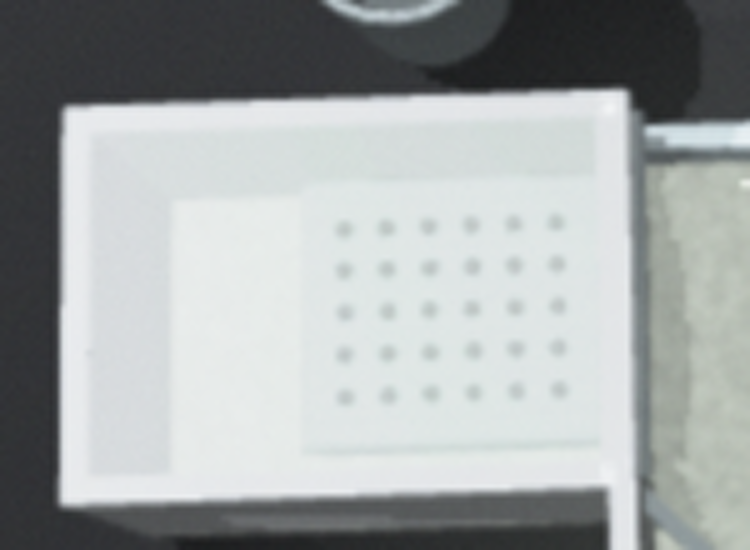

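The cassette lies flat with its centre at bay (61.7, -6.3), and no flap shows in the bay. The jar, at (320,148), the cup, at (219,137), and the bottle, at (203,320), are at their starting pixels.

```bash
python3 -c "
from workcell import job_done
print(job_done())"
```

```text
the job is handed in; nothing more can be done
None
```

I slid the middle-sized cassette square against the rail with two spread fingers. Then, leaning 40°, I pushed it through the flap until it dropped off the sill, drew the fingers out and handed the job in at about 14.5 s.

**Cassette:** In the last top view its centre is at bay (61.7, -6.3) mm. The hole grid measures 14 mm in both directions, so it lies flat. Two pictures a second apart showed it unmoved.

**Flap:** It no longer shows through the clear roof, so I take it as shut. I did not measure its angle.

**Bottle, jar and cup:** They sit at their original pixels by eye. The image differences around them were small, and I put those down to shadow.

**Robot:** The wrist force was about 0 N at the end, with the fingers clear of everything.

**Checks that disagreed:**
- Pressing the cassette against the rail peaked at about 51 N at the wrist, more than I intended but below the 120 N limit. The contact was at the fingertips, so the 40 N limit on the arm and gripper body should not apply.
- At the first stop the cassette was still tilted on the sill, and a further 6 mm push dropped it.
- The two cameras' estimates of the cassette's position differed by 3 to 5 mm.

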